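# Fold the four tabs of a tin mirror

## Robot

A 6-joint arm with a two-finger parallel gripper is mounted at the origin on the work surface. World frame = base frame: x ahead of the robot, y to its left, z up, the work surface at z = 0. Lengths are in m, angles in degrees, forces in N, time in s.
With the tool pointing down it reaches from about 0.35 to 0.875 m from the base axis. Payload 4.2 kg.
Tool frame: the origin (TCP) lies on the centre line of the jaws, within the pads' length; the fingertips stand tip_reach ahead of it and the grasp point (between the pads) is the TCP (tip_reach is the distance from the TCP to the fingertips, in m); z points along the fingers, y is the line along which they close (so a half turn about z gives the same grasp; the last joint's range is limited). The gripper opens to 87 mm and grips with 3 to 60 N. Pads are 19 mm wide; open, the fingers measure 117 mm over their backs; the gripper's body (75 mm by 190 mm) begins 51 mm behind the grasp point.
Start: joints at [14.817, 22.042, 0.453, 0, -68.411, -14.817], TCP at [0.625, 0, 0.242] pointing down, gripper open.
Joint ranges: [-179.83, 179.83], [-69.29, 118.12], [-61.27, 80.66], [-181.25, 117.63], [-171.15, -9.14], [-177.46, 177.46]. Speed limits (degrees/s): [159.86, 159.86, 180, 180, 180, 180].

## Interface

Orientations are given as a 3x3 rotation matrix whose columns are the frame's x, y, z axes.
In Python, from station import sense, capture, finish_job, tip_reach gives the robot as it stands.
- The arm moves only by the tool arm_command, never from a script. Its argument "deltas" is a list of rows, each a list of 7 numbers: the turn, a rotation vector about the tool's x, y, z in rad, then the shift along the tool's x, y, z in cm, then the closure, from -1 (fully open) to 1 (shut), so that 0 is half open. In form: [[rx, ry, rz, dx, dy, dz, hand], ...]. A call has 1 to 8 rows; each row is the pose to reach, as a shift and turn from the pose commanded when the call began, along the tool's axes at that moment; what a row does not reach only later rows make up. A row lasts 1/12 s, in which the tool goes at most 41.7 mm and 7.16 degrees, less where a joint would pass 70% of its speed; a pose out of reach is approached as far as the arm can. A call with a gripper value outside its range is refused whole. The fingers move at their own pace and stop on an object; the grip force is fixed at half the most. Time passes only in rows, so rows that repeat a pose let the fingers close. It gives the time, the measured TCP pose, the force, the opening and the grip force at its end, in the units of the state.
- sense(): the state, without advancing time (a new reading comes with each control period).
- capture(name): name is "scene" or "side" or "wrist"; returns a dict with "pixels" (480x640x3 uint8, blue, green, red), "fovy" (degrees; the focal length in pixels is half the picture's height over the tangent of half this angle, whatever the lens; pixels are square), "cx", "cy" (the principal point, pixels), "k1" (the pictures are not rectified: a ray, as slopes to the right and down, at radius r is drawn at 1 + k1 r^2 times it, then the intrinsics apply), "rvec" (rotation vector, rad) and "tvec" (3), from world to camera coordinates, as OpenCV has them. Camera axes: x right, y down, z forward; pixel columns grow to the right and rows downward; lengths in m; the calibration is good to about 2 mm. A picture is of the moment at which its call begins. There is no depth.
- finish_job(): hands the job in; it is judged then, once.
The state is a dict: "time_s": time; "joints": joint angles; "joint_velocities": joint speeds; "effort": joint torques, N m; "tcp_pos": TCP position; "ee_rot": TCP orientation; "wrist_force": force on the tool from outside, world axes, zero at the start; "moment": the same for the moment, N m; "gripper_width": opening from 0.0 (shut) to 1.0 (fully open); "gripper_force": force on a finger pad.
Only numpy, scipy, OpenCV 4.12 (cv2) and the standard library are available. Lean on these libraries where they do the work, as an engineer would, in place of code of your own. Each camera call takes 0.05 s, during which the arm holds its last target. There are 200 camera calls.

## Task

Fix the mirror in its tin frame: with a fingertip press its four tabs down flat onto the backing board, gently, one after the other across the frame: first the top tab (beside the brass hanging ring), then the bottom one, then the left, then the right (seen from above with the ring at the top). Only press, do not hammer: do not lift or shift the mirror, leave the weight standing in the middle, and leave the other things on the slab alone.

Things in the scene. Friction and masses are not known exactly. Their poses are not given: they have to be found in the camera images.
- mirror: Tin-framed mirror, loose, face down on the pale stone slab (slab top 30 mm above the work surface). 260 mm (own x) by 220 mm (y), flat back 14 mm above the slab: 22 mm tin rails round a flush brown board. Origin: centre of underside, z up. +x points to its top, where a brass ring (30 mm) sticks out 33 mm beyond the rail; +y is its left side seen with the ring at the top. About 0.8 kg.
- tab_top (a joint): Tin tab on the top side (by the ring). Hinge at the mirror's x = +108, y = 0 mm, 15.5 mm above the slab, parallel to that side. 26 mm long, 24 wide (18 at the free edge), 2 thick. Value = lean towards the middle: 0 upright, 1.57 flat on the board (hard stop); starts at 0.95 to 1.2. Bends at 0.02 N m (about 1 N at the free edge; its edge moves inwards as it goes down); stays as left.
- tab_bottom (a joint): Tin tab on the bottom side (away from the ring). Hinge at the mirror's x = -108, y = 0 mm, 15.5 mm above the slab, parallel to that side. 26 mm long, 24 wide (18 at the free edge), 2 thick. Value = lean towards the middle: 0 upright, 1.57 flat on the board (hard stop); starts at 0.95 to 1.2. Bends at 0.02 N m (about 1 N at the free edge; its edge moves inwards as it goes down); stays as left.
- tab_left (a joint): Tin tab on the left long side (ring at top). Hinge at the mirror's x = 0, y = +88 mm, 15.5 mm above the slab, parallel to that side. 26 mm long, 24 wide (18 at the free edge), 2 thick. Value = lean towards the middle: 0 upright, 1.57 flat on the board (hard stop); starts at 0.95 to 1.2. Bends at 0.02 N m (about 1 N at the free edge; its edge moves inwards as it goes down); stays as left.
- tab_right (a joint): Tin tab on the right long side (ring at top). Hinge at the mirror's x = 0, y = -88 mm, 15.5 mm above the slab, parallel to that side. 26 mm long, 24 wide (18 at the free edge), 2 thick. Value = lean towards the middle: 0 upright, 1.57 flat on the board (hard stop); starts at 0.95 to 1.2. Bends at 0.02 N m (about 1 N at the free edge; its edge moves inwards as it goes down); stays as left.
- tab_top_tip (a point): Middle of the free edge of the top tab, 26 mm from the hinge line; it moves with the tab. Its z axis points from the hinge to the free edge, its x axis to the side the tab folds towards.
- tab_bottom_tip (a point): Middle of the free edge of the bottom tab, 26 mm from the hinge line; it moves with the tab. Its z axis points from the hinge to the free edge, its x axis to the side the tab folds towards.
- tab_left_tip (a point): Middle of the free edge of the left tab, 26 mm from the hinge line; it moves with the tab. Its z axis points from the hinge to the free edge, its x axis to the side the tab folds towards.
- tab_right_tip (a point): Middle of the free edge of the right tab, 26 mm from the hinge line; it moves with the tab. Its z axis points from the hinge to the free edge, its x axis to the side the tab folds towards.
- weight: Dark steel hand weight, 52 mm across, 43 mm high with a small knob, 0.3 kg, standing loose near the middle of the backing board to hold the mirror down. Origin: centre of its underside. To be left standing there.
- screwdriver: Bystander: screwdriver with red handle, 160 mm long, lying on the slab along the mirror's right side. Origin about its middle, on the slab.
- rivet_cup: Bystander: small copper cup, 44 mm across, 30 mm high, on the slab below the mirror's bottom side. Origin: centre of its underside.
- flux_jar: Bystander: amber jar, 66 mm across, 74 mm high, a brush handle standing out to 130 mm. Origin: centre of its underside.
- green_tin: Bystander: green tin, 107 mm across, 110 mm high. Origin: centre of its underside.
- snips: Bystander: hand snips with blue handles, 210 mm long, lying flat. Origin near the pivot, on the slab.
- mallet: Bystander: rubber mallet with pale wooden handle, 220 mm long, lying down. Origin on the slab.

How it is judged:
By the outcome, as a careful person would: the job done as asked, in the order asked, and still so for the second after the job is handed in, with the robot touching nothing.
It also fails if it takes over 58 s, if anything falls off the work surface, if the arm or the gripper's body presses on something with over 40 N, if the wrist force passes 120 N, or if a joint passes its speed limit or range.

## Working session

There is one attempt and no reset: what is moved stays moved. The work goes in short steps, Python scripts to look and compute and a tool call to move; the robot and the scene stay as the last step left them, time stands still between calls to the robot, and variables do not carry over. Pictures are saved under pics/ and viewed, at most 10 in all, crops included, and the job is handed in when it is done.

Besides the shell and the picture viewer there is one more tool, called after "Call:" as a command line: name --pt "numbers of a row" for each row, then --argument value for the rest. arm_command: Moves the arm, as the interface text tells. Its arguments: {"type":"object","properties":{"deltas":{"type":"array"}},"required":["deltas"]}

```bash
mkdir -p pics
cat > h.py <<'E'
import numpy as np, cv2
from station import sense, capture, finish_job, tip_reach
def K(c):
    f=240/np.tan(np.radians(c["fovy"]/2)); return np.array([[f,0,c["cx"]],[0,f,c["cy"]],[0,0,1.]]), np.array([c["k1"],0,0,0,0.])
def ray(c,uv):
    k,d=K(c); R=cv2.Rodrigues(np.array(c["rvec"],float))[0]
    p=cv2.undistortPoints(np.array(uv,float).reshape(-1,1,2),k,d).reshape(-1,2)
    return -R.T@np.array(c["tvec"],float).ravel(), np.c_[p,np.ones(len(p))]@R
def plane(c,uv,z):
    o,r=ray(c,uv); return o+r*((z-o[2])/r[:,2])[:,None]
def proj(c,P):
    k,d=K(c); return cv2.projectPoints(np.array(P,float).reshape(-1,1,3),np.array(c["rvec"],float),np.array(c["tvec"],float),k,d)[0].reshape(-1,2)
E
python3 - <<'E'
from h import *
import pickle
print(tip_reach, sense())
C={n:capture(n) for n in("scene","side","wrist")}
pickle.dump(C,open("c0.pkl","wb"))
for n in C: cv2.imwrite(f"pics/{n}0.png",C[n]["pixels"]); c=C[n]; print(n,c["fovy"],c["k1"],ray(c,[[320,240]]))
E
```

```text
0.019 {'time_s': 0.0, 'joints': array([ 1.48173758e+01,  2.20902316e+01,  3.80191051e-01, -2.88917939e-02,
       -6.84114540e+01, -1.48184005e+01]), 'joint_velocities': array([-0.07752043,  0.0257631 , -0.10249318, -0.02032943, -0.00098975,
        0.03981379]), 'effort': array([ 5.69075401e-04, -3.90661991e+01,  1.87403029e+01,  4.22001421e+00,
        1.09914420e-02, -1.81494070e-04]), 'tcp_pos': array([6.24438997e-01, 2.91488191e-05, 2.40468206e-01]), 'ee_rot': array([[-2.03820526e-04, -9.99997625e-01, -2.16983206e-03],
       [-9.99999975e-01,  2.04014091e-04, -8.89864216e-05],
       [ 8.94288866e-05,  2.16981387e-03, -9.99997642e-01]]), 'wrist_force': array([-0.2594769 ,  0.33324757, -0.75498256]), 'moment': array([ 0.01478427, -0.04463646,  0.03008901]), 'gripper_force': 0.0, 'gripper_width': 0.9976481852331001}
scene 46.53339097103147 -0.08307729631930778 (array([1.01553402, 0.39529114, 1.04156027]), array([[-0.41151228, -0.36293348, -0.83602808]]))
side 54.85801339348593 0.012228307238716858 (array([ 0.48823823, -0.7488107 ,  0.59504405]), array([[ 0.09394765,  0.83969367, -0.53489612]]))
wrist 59.067016434477026 -0.04101647988586537 (array([ 0.62416061, -0.0747543 ,  0.38421702]), array([[ 0.00545236,  0.2605617 , -0.96553817]]))
```

View pics/scene0.png

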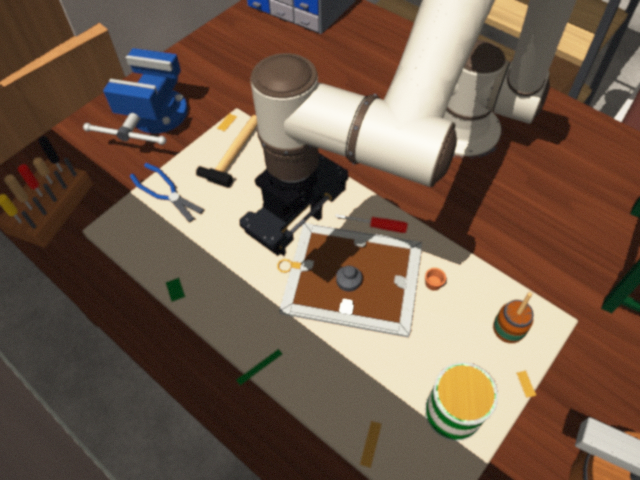

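View pics/wrist0.png

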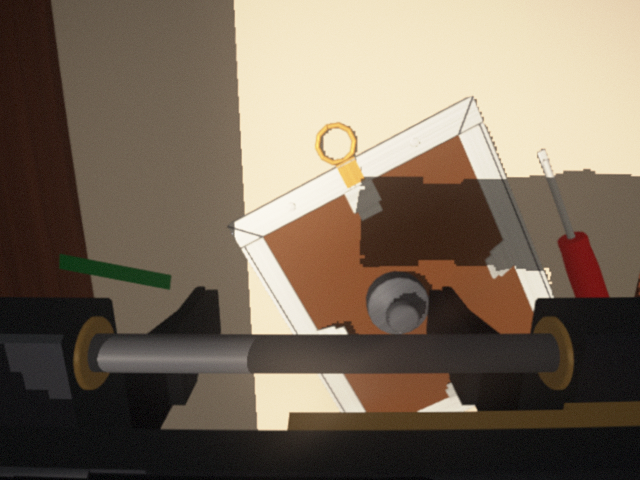

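View pics/side0.png

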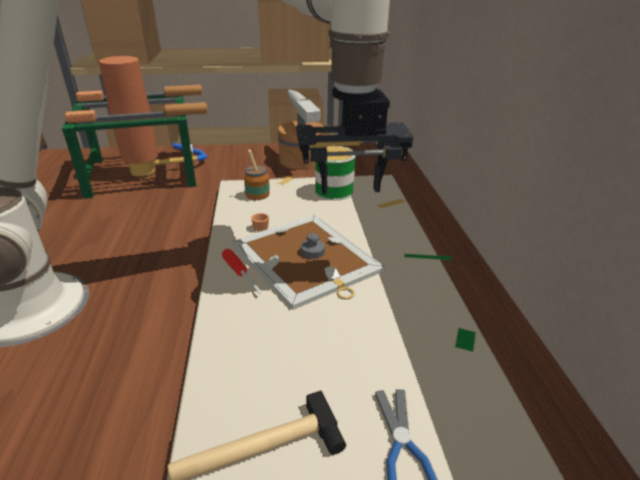

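The scene and side views both show the whole mirror with a tab on each side. The ring is at about (285,266) in the scene view and (345,292) in the side view, with the weight near the middle. In the wrist view the ring is at (336,143). I'll get the mirror's pose from the board outline and the ring.

Run:
```python
from h import *
import pickle
C=pickle.load(open("c0.pkl","rb"))
seeds={"scene":(330,300),"side":(290,265)}
ring={"scene":(285,266),"side":(346,293)}
kn={"scene":(349,270),"side":(312,239)}
for n in seeds:
    c=C[n]; hsv=cv2.cvtColor(c["pixels"],cv2.COLOR_BGR2HSV)
    s=seeds[n]; print(n,hsv[s[1],s[0]])
    m=((hsv[...,0]<18)&(hsv[...,1]>130)&(hsv[...,2]<190)&(hsv[...,2]>25)).astype(np.uint8)
    num,l,st,_=cv2.connectedComponentsWithStats(m)
    k=l[s[1],s[0]]; print(st[k])
    v,u=np.nonzero(l==k); P=plane(c,np.c_[u,v],0.044)
    r=cv2.minAreaRect((P[:,:2]*1000).astype(np.float32)); print(r, cv2.boxPoints(r).tolist())
    print("ring",plane(c,[ring[n]],0.037),"knobtop",plane(c,[kn[n]],0.08))
c=C["scene"]; print("tin",plane(c,[(466,392)],.14),"jar",plane(c,[(517,312)],.104),"cup",plane(c,[(436,273)],.06))
vis=np.hstack([cv2.resize(C["scene"]["pixels"][210:345,260:440],(400,300)),cv2.resize(C["side"]["pixels"][205:310,230:390],(400,300))])
cv2.imwrite("pics/crop.png",vis)
```

```text
scene [ 13 184 130]
[ 294  234  115   88 6332]
((547.976318359375, 69.43809509277344), (170.96621704101562, 210.49937438964844), 27.831401824951172) [[423.243408203125, 122.60342407226562], [521.51953125, -63.54647445678711], [672.709228515625, 16.27276611328125], [574.43310546875, 202.42266845703125]]
ring [[ 0.61728165 -0.05592955  0.037     ]] knobtop [[0.56060401 0.06832574 0.08      ]]
side [ 13 128  68]
[     0      0    640    480 234395]
((1425.641845703125, 2501.579345703125), (7495.1630859375, 5918.8759765625), 0.9098666310310364) [[-2368.461669921875, 5401.134765625], [-2274.472900390625, -516.9953002929688], [5219.7451171875, -397.97607421875], [5125.7568359375, 5520.15380859375]]
ring [[ 0.61583204 -0.06572607  0.037     ]] knobtop [[0.56246709 0.06511395 0.08      ]]
tin [[0.64990911 0.38260645 0.14      ]] jar [[0.44556961 0.37527749 0.104     ]] cup [[0.44542589 0.20250572 0.06      ]]
```

View pics/crop.png

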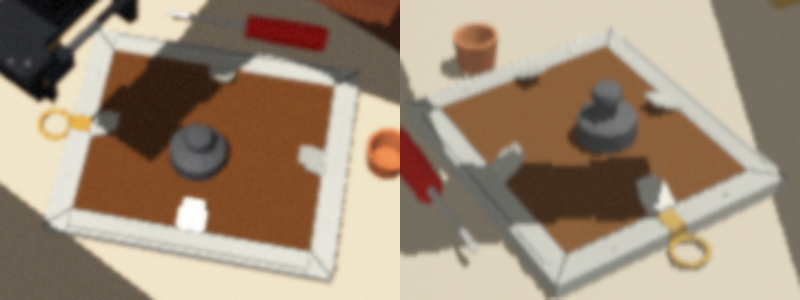

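The left crop has the tabs at top (105,122), bottom (312,160), left (192,215) and right (222,72). The right crop confirms the top tab sits by the ring. From the board outline, the mirror's centre is at about (0.548, 0.0695) and its +x is (0.467, -0.884). I'll shut the fingers and move over the top tab.

Call:
arm_command --pt "0 0 0 0 0 0 1" --pt "0 0 0 0.4 1.8 3 1" --pt "0 0 0 0.8 3.6 6 1" --pt "0 0 0 0.8 3.6 8 1" --pt "0 0 0 0.8 3.6 9.3 1" --pt "0 0 0 0.8 3.6 9.3 1" --pt "0 0 0 0.8 3.6 9.3 1" --pt "0 0 0 0.8 3.6 9.3 1"

```text
time_s: 0.82
tcp_pos: [0.59, -0.0078, 0.1497]
ee_rot: [[0.0, -1.0, 0.002], [-1.0, -0.0, 0.0], [-0.0, -0.002, -1.0]]
wrist_force: [0.9, -0.3, 0.6]
gripper_width: 0.476
gripper_force: 0.0
```

Run:
```python
from h import *
c=capture("wrist"); s=sense(); print(s["tcp_pos"],s["wrist_force"],s["gripper_width"],s["time_s"])
im=c["pixels"].copy()
o=np.array([.548,.0695]);X=np.array([.467,-.884]);Y=np.array([.884,.467])
for a,b in((108,0),(-108,0),(0,88),(0,-88),(82,0),(-82,0),(0,62),(0,-62),(108,88),(108,-88),(-108,88)):
    p=proj(c,[*(o+X*a/1e3+Y*b/1e3),.0455])[0]; cv2.circle(im,tuple(int(q) for q in p),3,(255,0,255),-1)
t=s["tcp_pos"].copy(); t[2]-=tip_reach; p=proj(c,t)[0]; cv2.circle(im,tuple(int(q) for q in p),4,(0,255,0),2); print(p)
cv2.imwrite("pics/w1.png",im)
```

```text
[ 0.59005833 -0.00778393  0.14989507] [ 0.32046927  0.09550338 -0.60121123] 0.4337304127859621 0.8667
[321.5084833  311.73517164]
```

View pics/w1.png

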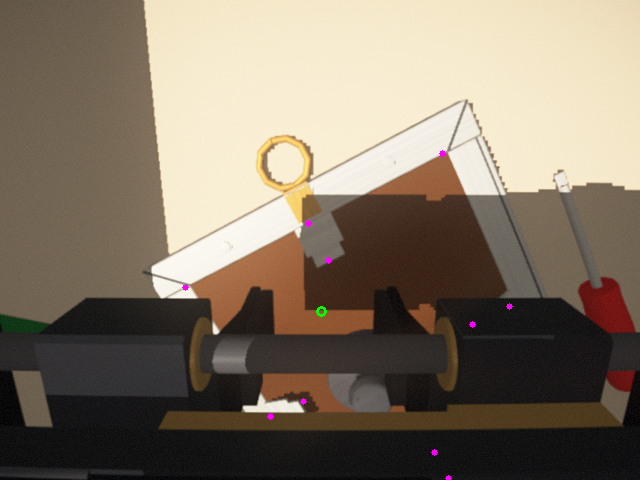

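The wrist view agrees with the pose to about 2 mm: the predicted hinge point (308,223) lies on the top tab's base and its flat edge would land at (328,260). I'll finish closing and descend.

Call:
arm_command --pt "0 0 0 0 0 1 1" --pt "0 0 0 0 0 2 1" --pt "0 0 0 0 0 3 1" --pt "0 0 0 0 0 4 1" --pt "0 0 0 0 0 5 1" --pt "0 0 0 0 0 5.5 1" --pt "0 0 0 0 0 6 1" --pt "0 0 0 0 0 6 1"

```text
time_s: 1.53
tcp_pos: [0.5884, -0.0081, 0.0871]
ee_rot: [[-0.0, -1.0, -0.002], [-1.0, 0.0, -0.0], [0.0, 0.002, -1.0]]
wrist_force: [0.9, -0.5, -0.4]
gripper_width: 0.006
gripper_force: 0.0
```

Call:
arm_command --pt "0 0 0 0 0 0 1" --pt "0 0 0 0 0 0.2 1" --pt "0 0 0 0 0 0.4 1" --pt "0 0 0 0 0 0.6 1" --pt "0 0 0 0 0 0.8 1" --pt "0 0 0 0 0 1.0 1" --pt "0 0 0 0 0 1.0 1" --pt "0 0 0 0 0 1.0 1"

```text
time_s: 2.2
tcp_pos: [0.589, -0.0079, 0.0785]
ee_rot: [[0.0, -1.0, -0.0], [-1.0, -0.0, -0.0], [0.0, 0.0, -1.0]]
wrist_force: [0.1, -0.4, -0.4]
gripper_width: 0.004
gripper_force: 0.0
```

Run:
```python
from h import *
s=sense(); print(s["tcp_pos"],s["wrist_force"],s["moment"],s["gripper_width"],s["time_s"])
```

```text
[ 0.58896225 -0.00794065  0.07846638] [ 0.09332219 -0.42303243 -0.36340976] [-0.01773689  0.05941328  0.02882694] 0.004180580982241224 2.2
```

Call:
arm_command --pt "0 0 0 0 0 0.15 1" --pt "0 0 0 0 0 0.3 1" --pt "0 0 0 0 0 0.45 1" --pt "0 0 0 0 0 0.6 1" --pt "0 0 0 0 0 0.75 1" --pt "0 0 0 0 0 0.9 1" --pt "0 0 0 0 0 1.05 1" --pt "0 0 0 0 0 1.2 1"

```text
time_s: 2.87
tcp_pos: [0.589, -0.008, 0.0663]
ee_rot: [[-0.0, -1.0, -0.0], [-1.0, 0.0, -0.0], [0.0, 0.0, -1.0]]
wrist_force: [0.1, 0.0, 0.4]
gripper_width: 0.004
gripper_force: 0.5
```

Call:
arm_command --pt "0 0 0 0 0 0.05 1" --pt "0 0 0 0 0 0.1 1" --pt "0 0 0 0 0 0.15 1" --pt "0 0 0 0 0 0.15 1" --pt "0 0 0 0 0 0.15 1"

```text
time_s: 3.28
tcp_pos: [0.589, -0.008, 0.0659]
ee_rot: [[0.0, -1.0, 0.0], [-1.0, -0.0, -0.0], [0.0, -0.0, -1.0]]
wrist_force: [-1.9, 0.1, 6.9]
gripper_width: 0.008
gripper_force: 2.9
```

Call:
arm_command --pt "0 0 0 0 0 0.02 1" --pt "0 0 0 0 0 0.04 1" --pt "0 0 0 0 0 0.04 1"

```text
time_s: 3.53
tcp_pos: [0.589, -0.008, 0.0659]
ee_rot: [[0.0, -1.0, 0.0], [-1.0, -0.0, -0.0], [0.0, -0.0, -1.0]]
wrist_force: [-3.1, 2.3, 7.7]
gripper_width: 0.007
gripper_force: 3.9
```

The TCP height no longer drops as the force rises, so the top tab is on its stop. I'll lift and cross over the weight to the bottom tab.

Call:
arm_command --pt "0 0 0 0 0 -0.3 1" --pt "0 0 0 0 0 -1.5 1" --pt "0 0 0 0 0 -3.5 1" --pt "0 0 0 0 0 -5.5 1" --pt "0 0 0 0 0 -7.5 1" --pt "0 0 0 0 0 -8.5 1" --pt "0 0 0 0 0 -8.5 1"

```text
time_s: 4.12
tcp_pos: [0.5905, -0.0078, 0.1521]
ee_rot: [[0.0, -1.0, 0.005], [-1.0, -0.0, 0.001], [-0.001, -0.005, -1.0]]
wrist_force: [-0.4, 0.4, -0.6]
gripper_width: 0.002
gripper_force: 0.0
```

Call:
arm_command --pt "0 0 0 -2 1 0 1" --pt "0 0 0 -5 2.6 0 1" --pt "0 0 0 -8 4.2 0 1" --pt "0 0 0 -11 5.8 0 1" --pt "0 0 0 -13.5 7.2 0 1" --pt "0 0 0 -15 8 0 1" --pt "0 0 0 -15.5 8.2 0 1" --pt "0 0 0 -15.5 8.2 0 1"

```text
time_s: 4.78
tcp_pos: [0.506, 0.1478, 0.1486]
ee_rot: [[0.002, -1.0, -0.002], [-1.0, -0.002, -0.001], [0.001, 0.002, -1.0]]
wrist_force: [1.4, 0.4, -0.3]
gripper_width: 0.004
gripper_force: 0.0
```

Run:
```python
from h import *
c=capture("wrist"); s=sense(); print(s["tcp_pos"],s["wrist_force"],s["time_s"])
d=capture("side")
o=np.array([.548,.0695]);X=np.array([.467,-.884]);Y=np.array([.884,.467])
for q in (c,d):
  for a,b in((108,0),(-108,0),(0,88),(0,-88),(82,0),(-82,0),(0,62),(0,-62)):
    p=proj(q,[*(o+X*a/1e3+Y*b/1e3),.0455])[0]; cv2.circle(q["pixels"],tuple(int(q) for q in p),1,(255,0,255),-1)
cv2.imwrite("pics/w2.png",np.hstack([cv2.resize(c["pixels"],(400,300)),cv2.resize(d["pixels"][185:320,220:400],(400,300))]))
```

```text
[0.50656525 0.14703976 0.1487353 ] [ 0.0199789  -0.27044122  0.11408962] 4.8333
```

View pics/w2.png

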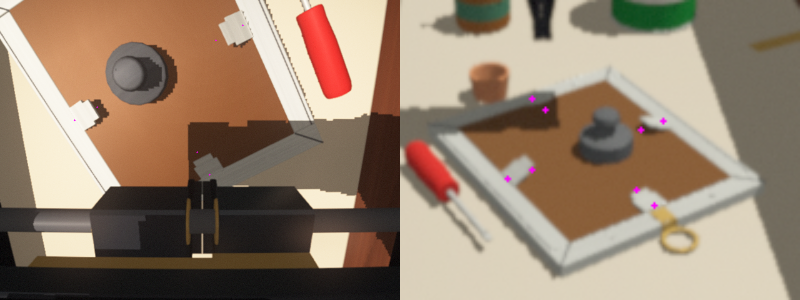

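The top tab lies flat between its predicted points at (637,190) and (655,205), and the mirror hasn't shifted. The fingertip is over the bottom tab, which shows at (205,165) in the left half. I'll descend.

Call:
arm_command --pt "0 0 0 0 0 1.5 1" --pt "0 0 0 0 0 3 1" --pt "0 0 0 0 0 4.5 1" --pt "0 0 0 0 0 5.8 1" --pt "0 0 0 0 0 6.5 1" --pt "0 0 0 0 0 7.1 1" --pt "0 0 0 0 0 7.1 1" --pt "0 0 0 0 0 7.1 1"

```text
time_s: 5.55
tcp_pos: [0.5074, 0.1467, 0.0787]
ee_rot: [[-0.001, -1.0, 0.0], [-1.0, 0.001, -0.0], [0.0, -0.0, -1.0]]
wrist_force: [-0.2, -0.1, -0.1]
gripper_width: 0.007
gripper_force: 0.0
```

Call:
arm_command --pt "0 0 0 0 0 0.15 1" --pt "0 0 0 0 0 0.3 1" --pt "0 0 0 0 0 0.45 1" --pt "0 0 0 0 0 0.6 1" --pt "0 0 0 0 0 0.75 1" --pt "0 0 0 0 0 0.9 1" --pt "0 0 0 0 0 1.05 1" --pt "0 0 0 0 0 1.2 1"

```text
time_s: 6.22
tcp_pos: [0.507, 0.1471, 0.0665]
ee_rot: [[0.0, -1.0, 0.0], [-1.0, -0.0, 0.0], [-0.0, -0.0, -1.0]]
wrist_force: [1.1, 0.1, 0.5]
gripper_width: 0.007
gripper_force: 0.5
```

Call:
arm_command --pt "0 0 0 0 0 0.05 1" --pt "0 0 0 0 0 0.1 1" --pt "0 0 0 0 0 0.15 1" --pt "0 0 0 0 0 0.15 1" --pt "0 0 0 0 0 0.15 1"

```text
time_s: 6.63
tcp_pos: [0.5069, 0.1471, 0.0659]
ee_rot: [[0.0, -1.0, 0.0], [-1.0, -0.0, -0.0], [0.0, -0.0, -1.0]]
wrist_force: [-1.6, -1.0, 6.1]
gripper_width: 0.003
gripper_force: 3.1
```

Call:
arm_command --pt "0 0 0 0 0 0.02 1" --pt "0 0 0 0 0 0.04 1" --pt "0 0 0 0 0 0.04 1"

```text
time_s: 6.88
tcp_pos: [0.507, 0.1471, 0.0658]
ee_rot: [[0.0, -1.0, 0.0], [-1.0, -0.0, -0.0], [0.0, -0.0, -1.0]]
wrist_force: [-1.9, 0.6, 8.4]
gripper_width: 0.002
gripper_force: 4.3
```

Call:
arm_command --pt "0 0 0 0 0 -0.3 1" --pt "0 0 0 0 0 -1.5 1" --pt "0 0 0 0 0 -3.5 1" --pt "0 0 0 0 0 -5.5 1" --pt "0 0 0 0 0 -7.5 1" --pt "0 0 0 0 0 -8.5 1" --pt "0 0 0 0 0 -8.5 1"

```text
time_s: 7.47
tcp_pos: [0.5081, 0.1478, 0.1519]
ee_rot: [[0.0, -1.0, 0.004], [-1.0, -0.0, 0.003], [-0.003, -0.004, -1.0]]
wrist_force: [0.6, 0.0, -0.9]
gripper_width: 0.005
gripper_force: 0.0
```

Call:
arm_command --pt "0 0 0 0.7 -1.5 0 1" --pt "0 0 0 1.7 -3.8 0 1" --pt "0 0 0 2.8 -6.2 0 1" --pt "0 0 0 3.8 -8.4 0 1" --pt "0 0 0 4.4 -9.7 0 1" --pt "0 0 0 4.6 -10.1 0 1" --pt "0 0 0 4.6 -10.1 0 1" --pt "0 0 0 4.6 -10.1 0 1"

```text
time_s: 8.13
tcp_pos: [0.6068, 0.1009, 0.1484]
ee_rot: [[-0.0, -1.0, -0.003], [-1.0, 0.0, -0.001], [0.001, 0.003, -1.0]]
wrist_force: [-0.0, -0.5, 0.2]
gripper_width: 0.006
gripper_force: 0.0
```

Call:
arm_command --pt "0 0 0 0 0 1.5 1" --pt "0 0 0 0 0 3 1" --pt "0 0 0 0 0 4.5 1" --pt "0 0 0 0 0 5.8 1" --pt "0 0 0 0 0 6.5 1" --pt "0 0 0 0 0 7.1 1" --pt "0 0 0 0 0 7.1 1" --pt "0 0 0 0 0 7.1 1"

```text
time_s: 8.8
tcp_pos: [0.6079, 0.1013, 0.0791]
ee_rot: [[0.001, -1.0, 0.0], [-1.0, -0.001, -0.0], [0.0, -0.0, -1.0]]
wrist_force: [-0.7, -0.3, -0.1]
gripper_width: 0.005
gripper_force: 0.0
```

Call:
arm_command --pt "0 0 0 0 0 0.15 1" --pt "0 0 0 0 0 0.3 1" --pt "0 0 0 0 0 0.45 1" --pt "0 0 0 0 0 0.6 1" --pt "0 0 0 0 0 0.75 1" --pt "0 0 0 0 0 0.9 1" --pt "0 0 0 0 0 1.05 1" --pt "0 0 0 0 0 1.2 1"

```text
time_s: 9.47
tcp_pos: [0.608, 0.1009, 0.0666]
ee_rot: [[-0.0, -1.0, -0.0], [-1.0, 0.0, -0.0], [0.0, 0.0, -1.0]]
wrist_force: [-1.4, -0.2, 0.9]
gripper_width: 0.003
gripper_force: 0.5
```

Call:
arm_command --pt "0 0 0 0 0 0.05 1" --pt "0 0 0 0 0 0.1 1" --pt "0 0 0 0 0 0.15 1" --pt "0 0 0 0 0 0.17 1" --pt "0 0 0 0 0 0.19 1" --pt "0 0 0 0 0 0.19 1"

```text
time_s: 9.97
tcp_pos: [0.6079, 0.1009, 0.0659]
ee_rot: [[0.0, -1.0, 0.0], [-1.0, -0.0, -0.0], [0.0, -0.0, -1.0]]
wrist_force: [-2.0, -0.4, 6.6]
gripper_width: 0.004
gripper_force: 3.3
```

Call:
arm_command --pt "0 0 0 0 0 -0.3 1" --pt "0 0 0 0 0 -1.5 1" --pt "0 0 0 0 0 -3.5 1" --pt "0 0 0 0 0 -5.5 1" --pt "0 0 0 0 0 -7.5 1" --pt "0 0 0 0 0 -8.5 1" --pt "0 0 0 0 0 -8.5 1"

```text
time_s: 10.55
tcp_pos: [0.6096, 0.1017, 0.1525]
ee_rot: [[0.0, -1.0, 0.006], [-1.0, -0.0, 0.002], [-0.002, -0.006, -1.0]]
wrist_force: [0.2, 0.4, -0.8]
gripper_width: 0.001
gripper_force: 0.0
```

Call:
arm_command --pt "0 0 0 0.9 1.7 0 1" --pt "0 0 0 2.3 4.4 0 1" --pt "0 0 0 3.8 7.2 0 1" --pt "0 0 0 5.1 9.8 0 1" --pt "0 0 0 6 11.4 0 1" --pt "0 0 0 6.3 12 0 1" --pt "0 0 0 6.3 12 0 1" --pt "0 0 0 6.3 12 0 1"

```text
time_s: 11.22
tcp_pos: [0.4887, 0.0383, 0.1496]
ee_rot: [[0.0, -1.0, 0.001], [-1.0, -0.0, 0.0], [-0.0, -0.001, -1.0]]
wrist_force: [0.3, 0.6, 0.3]
gripper_width: 0.006
gripper_force: 0.0
```

Call:
arm_command --pt "0 0 0 0 0 1.5 1" --pt "0 0 0 0 0 3 1" --pt "0 0 0 0 0 4.5 1" --pt "0 0 0 0 0 5.8 1" --pt "0 0 0 0 0 6.5 1" --pt "0 0 0 0 0 7.1 1" --pt "0 0 0 0 0 7.1 1" --pt "0 0 0 0 0 7.1 1"

```text
time_s: 11.88
tcp_pos: [0.4886, 0.0383, 0.0788]
ee_rot: [[0.0, -1.0, 0.0], [-1.0, -0.0, -0.0], [0.0, -0.0, -1.0]]
wrist_force: [0.6, -0.3, 0.8]
gripper_width: 0.004
gripper_force: 0.0
```

Call:
arm_command --pt "0 0 0 0 0 0.15 1" --pt "0 0 0 0 0 0.3 1" --pt "0 0 0 0 0 0.45 1" --pt "0 0 0 0 0 0.6 1" --pt "0 0 0 0 0 0.75 1" --pt "0 0 0 0 0 0.9 1" --pt "0 0 0 0 0 1.05 1" --pt "0 0 0 0 0 1.2 1"

```text
time_s: 12.55
tcp_pos: [0.4879, 0.038, 0.0667]
ee_rot: [[-0.0, -1.0, -0.0], [-1.0, 0.0, -0.0], [0.0, 0.0, -1.0]]
wrist_force: [1.0, 1.3, 1.2]
gripper_width: 0.007
gripper_force: 0.5
```

Last press, then I'll lift clear and move aside towards the robot's start position.

Call:
arm_command --pt "0 0 0 0 0 0.05 1" --pt "0 0 0 0 0 0.1 1" --pt "0 0 0 0 0 0.15 1" --pt "0 0 0 0 0 0.17 1" --pt "0 0 0 0 0 0.19 1" --pt "0 0 0 0 0 0.19 1"

```text
time_s: 13.05
tcp_pos: [0.4877, 0.0379, 0.0658]
ee_rot: [[0.0, -1.0, -0.0], [-1.0, -0.0, -0.0], [0.0, 0.0, -1.0]]
wrist_force: [-2.9, 0.7, 7.5]
gripper_width: -0.0
gripper_force: 4.2
```

Call:
arm_command --pt "0 0 0 0 0 -0.3 1" --pt "0 0 0 0 0 -1.5 1" --pt "0 0 0 0 0 -3.5 1" --pt "0 0 0 0 0 -6 1" --pt "0 0 0 0 0 -9 1" --pt "0 0 0 0 0 -12 1" --pt "0 0 0 0 0 -15 1" --pt "0 0 0 0 0 -17 1"

```text
time_s: 13.72
tcp_pos: [0.4883, 0.038, 0.2377]
ee_rot: [[0.0, -1.0, 0.003], [-1.0, -0.0, 0.001], [-0.001, -0.003, -1.0]]
wrist_force: [0.7, -0.0, 0.1]
gripper_width: 0.005
gripper_force: 0.0
```

Call:
arm_command --pt "0 0 0 2 0 0 1" --pt "0 0 0 5 0 0 1" --pt "0 0 0 8 0 0 1" --pt "0 0 0 10 0 0 1" --pt "0 0 0 11 0 0 1" --pt "0 0 0 11 0 0 1" --pt "0 0 0 11 0 0 1"

```text
time_s: 14.3
tcp_pos: [0.4877, -0.0721, 0.2346]
ee_rot: [[-0.001, -1.0, -0.001], [-1.0, 0.001, 0.0], [-0.0, 0.001, -1.0]]
wrist_force: [-0.0, 0.9, 0.8]
gripper_width: 0.005
gripper_force: 0.0
```

Run:
```python
from h import *
c=capture("scene"); d=capture("side"); w=capture("wrist")
o=np.array([.548,.0695]);X=np.array([.467,-.884]);Y=np.array([.884,.467])
for q in (c,d):
  for a,b in((108,0),(-108,0),(0,88),(0,-88),(82,0),(-82,0),(0,62),(0,-62)):
    p=proj(q,[*(o+X*a/1e3+Y*b/1e3),.0455])[0]; cv2.circle(q["pixels"],tuple(int(q) for q in p),0,(255,0,255),-1)
a=cv2.resize(c["pixels"][210:345,260:440],(400,300)); b=cv2.resize(d["pixels"][185:320,220:400],(400,300)); e=cv2.resize(w["pixels"],(400,300))
cv2.imwrite("pics/end.png",np.vstack([np.hstack([a,b]),np.hstack([e,e*0])]))
```

```text
(no output)
```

View pics/end.png

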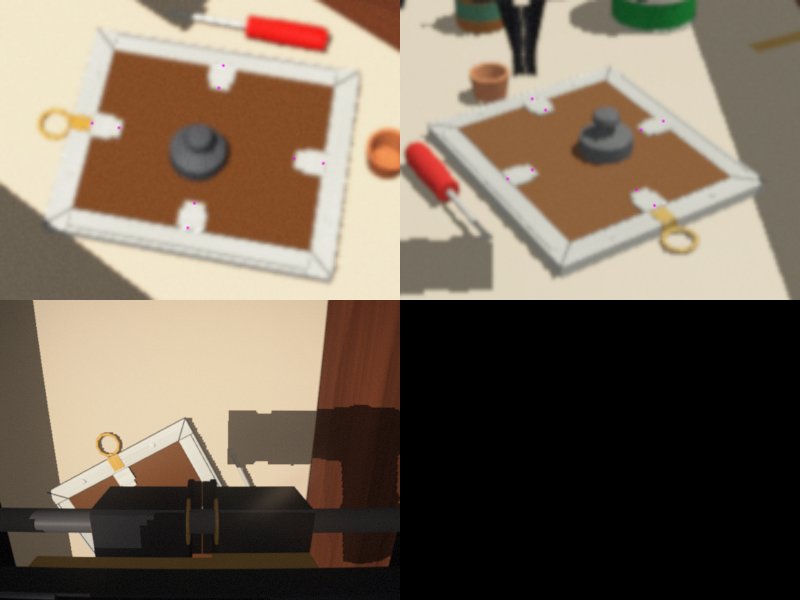

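All four tabs lie flat between their predicted points: top (105,125), bottom (310,160), left (191,217) and right (222,77). The mirror, weight, screwdriver and cup haven't moved, so I'm handing in.

```bash
python3 -c "from h import *; print(finish_job())"
```

```text
the job is handed in; nothing more can be done
None
```

The four tabs are pressed flat in the order top, bottom, left, right, with the peak force read about 9 N; the mirror and weight did not move, and the job was handed in at about 14.5 s.

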